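Turn the gearbox over by hand, one turn

ROBOT

A 7-joint arm with a two-finger parallel gripper is mounted at the origin on the work surface. World frame = base frame: x ahead of the robot, y to its left, z up, the work surface at z = 0. Lengths are in mm, angles in rad, forces in N, time in s.
With the tool pointing down it reaches from about 425 to 925 mm from the base axis. Payload 6.8 kg.
Tool frame: the origin (TCP) lies between the finger pads; the fingertips stand 14 mm ahead of it and the grasp point (between the pads) lies 5 mm behind it; z points along the fingers, y is the line along which they close (so a half turn about z gives the same grasp; the last joint's range is limited). The gripper opens to 85 mm and grips with 20 to 120 N. Pads are 22 mm wide; open, the fingers measure 114 mm over their backs; the gripper's body (76 mm by 85 mm) begins 54 mm behind the grasp point. The pads swing forward as they close: fully open they stand 13 mm farther back than shut.
Start: joints at [-0.108, 0.477, 0.022, 1.555, -0.011, 1.109, -0.083], TCP at [675.016, 0.007, 245.308] pointing down, gripper open.
Joint ranges: [-2.96, 2.96], [-0.34, 2.1], [-1.41, 1.46], [0.24, 2.44], [-1.37, 4.51], [0.17, 1.92], [-2.96, 2.96]. Speed limits (rad/s): [2.39, 2.39, 3.14, 3.14, 3.14, 3.14, 3.14].

INTERFACE

Orientations are given as [roll, pitch, yaw] about the fixed x, y, z axes, in that order (R = Rz(yaw) Ry(pitch) Rx(roll)).
In Python, from bench import arm gives the robot as it stands.
- The arm moves only by the tool servo_tool, never from a script. Its argument "rows" is a list of rows, each a list of 3 entries, a list of its own where there are three numbers: the opening, from -1 (shut) to 1 (fully open), then the shift along the tool's x, y, z in units of 40 mm (1.0 is 40 mm), then the turn about the tool's z in units of pi/4 rad (1.0 is pi/4 rad). In form: [[hand, [tx, ty, tz], spin], ...]. A call has exactly 5 rows; each row shifts and turns the commanded pose from where the row before left it, along the tool's axes as they then stand; what a row does not reach is not made up. A row lasts 1/8 s, in which the tool goes at most 62.5 mm and 10.7 degrees, less where a joint would pass 70% of its speed; a pose out of reach is approached as far as the arm can. A call with a number of a shift or a turn outside -1 to 1 is refused whole. A call with a gripper value outside its range is refused whole. The fingers move at their own pace and stop on an object; "newtons" is the grip in N (left out, the last holds). Time passes only in rows, so rows that do not move let the fingers close, or fill a call up. It gives the time, the measured TCP pose, the force, the opening and the grip force at its end, in the units of the state.
- arm.get_obs(): the state, without advancing time (a new reading comes with each control period).
- arm.grab_frame(name): name is "scene" or "side" or "wrist"; returns the picture (420x560x3 uint8, red, green, blue); there is no depth.
- arm.camera_info(name): a dict with "vertical_fov" (degrees; the focal length in pixels is half the picture's height over the tangent of half this angle, whatever the lens; pixels are square), "cx", "cy" (the principal point, pixels), "origin" and "rotation" of the camera in the world; the wrist camera has in their place "tool_from_camera" (4x4, takes a point from camera to tool coordinates, whose origin is the TCP and whose axes are the flange's). Camera axes: x right, y up, looking along -z (the intrinsics and any distortion apply to the point x, -y, -z); pixel columns grow to the right and rows downward; lengths in mm; the calibration is good to about 2 mm. A picture is of the moment at which its call begins: read the wrist's pose just before it. camera_info takes no time and is no camera call.
- arm.job_done(): hands the job in; it is judged then, once.
The state is a dict: "clock": time; "joint_pos": joint angles; "qvel": joint speeds; "joint_efforts": joint torques, N m; "tool_pos": TCP position; "orientation": TCP orientation; "contact_force": force on the tool from outside, world axes, zero at the start; "wrist_torque": the same for the moment, N m; "gripper_width": finger opening in mm; "grasp_force": force on a finger pad.
Only numpy, scipy, OpenCV 4.12 (cv2) and the standard library are available. Lean on these libraries where they do the work, as an engineer would, in place of code of your own. Each camera call takes 0.05 s, during which the arm holds its last target. There are 200 camera calls.

TASK

Check that the gears run freely: with the outside of the fingers, push the red hand wheel round by its upright black handle, clockwise seen from above, through exactly one full turn, so that the handle comes back to the yellow pointer without running past it. Push gently, without turning the wheel backwards, squeezing it or lifting it off its shaft; leave everything else on the bench alone, and finish clear of the wheel.

Things in the scene. Friction and masses are not known exactly. Their poses are not given: they have to be found in the camera images.
- gearbox: dark grey cast gearbox casing fixed to the bench, two round lobes 55 mm high, at any yaw. The larger lobe (172 mm across) carries the red hand wheel, the smaller a steel gear (top of its pin 81 mm above the bench) turned by the wheel. Origin on the wheel's vertical axis at bench height; its -x axis points to the yellow pointer, +x to the smaller lobe, whose edge is 165 mm from the axis
- wheel_hub (a point): centre of the red hand wheel, on its vertical axis at the mid-height of its rim (100 mm above the bench). The rim is a 12 mm thick bar bent to a ring of 75 mm radius (centre line), with three 10 mm thick spokes in the same plane; the hub is 34 mm across and its nut stands 18 mm above this point
- handle (a point): middle of the upright black handle: a fixed plain cylinder 26 mm across standing on the rim at the end of a spoke, 75 mm from the wheel's axis. It rises from 107 to 162 mm above the bench; this point is 35 mm above the rim's centre line. It goes round with the wheel and starts in line with the yellow pointer, give or take 2 degrees
- wheel (a joint): turn of the hand wheel in rad: 0 with the handle in line with the yellow pointer, growing clockwise seen from above (the way of the white arrow painted on the casing); one full turn is 6.283. There is no stop near one turn. The wheel is stiff and stays where it is left; a slow push of about 2 N on the handle moves it, a brisk one takes 5 to 10 N
- spindle (a joint): how far the wheel has been pulled up its splined shaft, in m: 0 seated, as it must stay (up to 0.030). The moving parts weigh about 0.9 kg and only their weight and a little friction hold them down
- pointer_tip (a point): inner tip of the fixed yellow pointer, on a yellow post that stands just outside the wheel's rim; 84 mm from the wheel's axis, 95 mm above the bench, post top 98 mm
- bearing: loose steel ball bearing lying flat, 52 mm across, 15 mm high; origin at the centre of its underside. Leave it alone
- gear_cluster: loose dark steel gear shaft standing upright, 52 mm across at the foot, 78 mm tall; origin at the centre of its foot. Leave it alone
- screwdriver: loose screwdriver with a red handle lying on the bench, 190 mm long along its x axis; origin near its middle, on its underside. Leave it alone
- spray_can: loose yellow and green spray can, 54 mm across, 170 mm tall; origin at the centre of its foot. Leave it alone
- grease_jar: loose blue grease jar, 70 mm across, 75 mm tall; origin at the centre of its foot. Leave it alone
- spanner: loose steel spanner lying flat, 180 mm long along its x axis; origin near its middle, on its underside. Leave it alone
- valve_plate: loose steel plate with windows lying flat, 84 x 104 x 6 mm; origin at the centre of its underside. Leave it alone

How it is judged (in metres and radians):
On the way, in this order (a step that is already met when the one before it is completed fails the run):
1. the wheel has been pushed a quarter turn (value of joint wheel above 1.5708 rad).
2. the wheel has been pushed half a turn (value of joint wheel above 3.14159 rad).
3. the wheel has been pushed three quarters of a turn (value of joint wheel above 4.71239 rad).
At the end, for the whole second after the job is handed in: the wheel stands exactly one full turn clockwise from the pointer mark, the handle in line with the yellow pointer to within 0.14 rad (8 degrees, about 10 mm at the handle), at rest and seated on its shaft (lifted less than 4 mm), and every loose thing lies within 15 mm of where it was (value of joint wheel between 6.143 and 6.423 rad and velocity of joint wheel between -0.05 and 0.05 rad/s and value of joint spindle below 0.004 m and not (distance of bearing from where it was at the start of the episode above 0.015 m) and not (distance of gear_cluster from where it was at the start of the episode above 0.015 m) and not (distance of screwdriver from where it was at the start of the episode above 0.015 m) and not (distance of spray_can from where it was at the start of the episode above 0.015 m) and not (distance of grease_jar from where it was at the start of the episode above 0.015 m) and not (distance of spanner from where it was at the start of the episode above 0.015 m) and not (distance of valve_plate from where it was at the start of the episode above 0.015 m)); the robot touches nothing.
It fails at once if the wheel is turned more than 0.3 rad past one full turn (value of joint wheel above 6.583 rad).
It fails at once if the wheel is turned backwards by more than 0.3 rad from the pointer (value of joint wheel below -0.3 rad).
It fails at once if the wheel is lifted on its shaft by 4 mm or more (not (value of joint spindle below 0.004 m)).
It fails at once if the fingers press or squeeze the wheel or the gearbox with more than 25 N (contact force between the fingers and gearbox above 25 N).
It fails at once if a loose thing on the bench is moved by more than 15 mm (distance of any of bearing, gear_cluster, screwdriver, spray_can, grease_jar, spanner, valve_plate from where it was at the start of the episode above 0.015 m).
It also fails if it takes over 56 s, if anything falls off the work surface, if the arm or the gripper's body presses on something with over 40 N, if the wrist force passes 120 N, or if a joint passes its speed limit or range.

## Working session

There is one attempt and no reset: what is moved stays moved. The work goes in short steps, Python scripts to look and compute and a tool call to move; the robot and the scene stay as the last step left them, time stands still between calls to the robot, and variables do not carry over. Pictures are saved under pics/ and viewed, at most 10 in all, crops included, and the job is handed in when it is done.

Besides the shell and the picture viewer there is one more tool, called after "Emit:" as name([rows], argument=value, ...), one row to a line, values as JSON. servo_tool: Moves the arm, as the interface text tells. Its arguments: {"type":"object","properties":{"rows":{"type":"array","items":{"type":"array"}},"newtons":{"type":"number"}},"required":["rows"]}

```bash
ls; mkdir -p pics; python3 - <<'E'
from bench import arm
import cv2,json
o=arm.get_obs();print({k:(o[k]) for k in('clock','tool_pos','orientation','joint_pos','gripper_width','contact_force')})
for n in('scene','side','wrist'):
    print(n,arm.camera_info(n)); cv2.imwrite(f'pics/{n}0.png',arm.grab_frame(n)[:,:,::-1])
E
```

```text
pics
{'clock': 0.0, 'tool_pos': array([ 6.74427475e+02, -3.38010907e-02,  2.44340109e+02]), 'orientation': array([-3.13976919e+00,  1.23776490e-04,  1.57074405e+00]), 'joint_pos': array([-0.10807324,  0.47777846,  0.02235225,  1.55645226, -0.01151955,
        1.10931776, -0.08312739]), 'gripper_width': 85.38203779651893, 'contact_force': array([ 0.01783978, -0.00138202,  0.35708285])}
scene {'vertical_fov': 49.51709428072763, 'cx': 274.43363956091434, 'cy': 209.68892554710325, 'origin': array([1220.60474851,  276.67118932, 1157.30088339]), 'rotation': array([0.58894607, 0.01502672, 1.95889686])}
side {'vertical_fov': 42.84317037112824, 'cx': 281.46443629330645, 'cy': 206.31694140603423, 'origin': array([-593.1674972 , -736.52293316, 1100.49579376]), 'rotation': array([ 0.95296709,  0.02342763, -1.02703755])}
wrist {'vertical_fov': 67.17589079617747, 'cx': 279.0894743724239, 'cy': 210.42308343678883, 'tool_from_camera': array([[ 2.46057904e-04,  9.53471721e-01,  3.01482365e-01,
         7.74695666e+01],
       [ 9.99999795e-01, -5.66380547e-05, -6.37035835e-04,
         5.98937657e-01],
       [-5.90320279e-04,  3.01482460e-01, -9.53471540e-01,
        -1.29042890e+02],
       [ 0.00000000e+00,  0.00000000e+00,  0.00000000e+00,
         1.00000000e+00]])}
```

View pics/scene0.png

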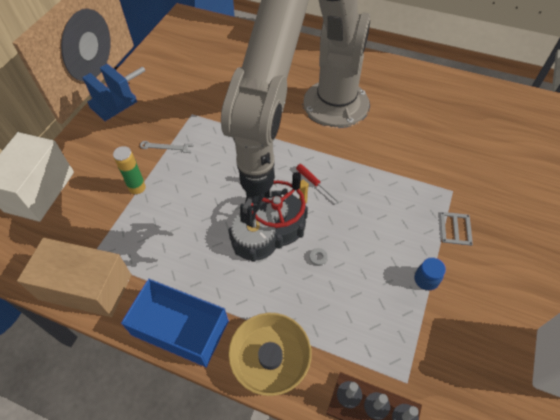

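View pics/side0.png

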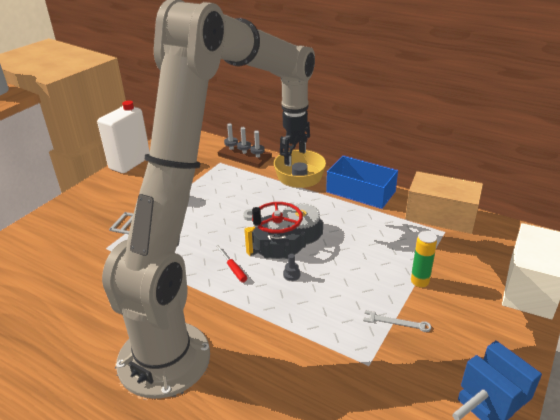

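View pics/wrist0.png

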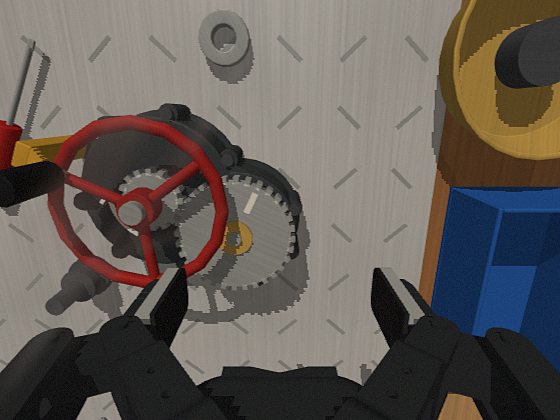

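The wrist view shows the wheel's hub near (137,210) and the handle at left, about (30,183). The yellow pointer is at (45,150), the gear cluster at (75,290) and the bearing at (225,38). The handle starts towards the robot (-x). I'll cast the red ring from the wrist and side views onto the plane z=100.

```bash
cat > h.py <<'E'
import numpy as np, cv2
from scipy.spatial.transform import Rotation as R
from scipy.optimize import least_squares
from bench import arm
def cam(n,obs=None):
    i=arm.camera_info(n); f=210/np.tan(np.radians(i['vertical_fov'])/2)
    if n=='wrist':
        T=np.array(i['tool_from_camera']); Rt=R.from_euler('xyz',obs['orientation']).as_matrix()
        return f,i['cx'],i['cy'],Rt@T[:3,3]+obs['tool_pos'],Rt@T[:3,:3]
    return f,i['cx'],i['cy'],np.array(i['origin']),R.from_euler('xyz',i['rotation']).as_matrix()
def cast(c,uv,z):
    f,cx,cy,o,M=c; uv=np.atleast_2d(uv).astype(float)
    d=np.c_[(uv[:,0]-cx)/f,-(uv[:,1]-cy)/f,-np.ones(len(uv))]@M.T
    return (o+d*((z-o[2])/d[:,2])[:,None])[:,:2]
def proj(c,P):
    f,cx,cy,o,M=c; p=(np.atleast_2d(P)-o)@M
    return np.c_[cx+f*p[:,0]/-p[:,2],cy-f*p[:,1]/-p[:,2]]
def red(im):
    h=cv2.cvtColor(im,cv2.COLOR_RGB2HSV)
    m=(((h[...,0]<8)|(h[...,0]>172))&(h[...,1]>140)&(h[...,2]>60)).astype(np.uint8)
    n,l,s,_=cv2.connectedComponentsWithStats(m); return (l==1+s[1:,4].argmax()).astype(np.uint8)
def ring(c,m,z=100):
    k=cv2.findContours(m,cv2.RETR_EXTERNAL,cv2.CHAIN_APPROX_NONE)[0]
    p=cast(c,max(k,key=len)[:,0],z)
    s=least_squares(lambda q:np.hypot(*(p-q[:2]).T)-q[2],[*p.mean(0),81],loss='soft_l1',f_scale=1.5).x
    return s,p
def spokes(c,m,ctr,z=100):
    v,u=np.nonzero(m); q=cast(c,np.c_[u,v],z)-ctr; r=np.hypot(*q.T); a=np.arctan2(q[:,1],q[:,0])[(r>28)&(r<62)]
    return np.degrees(np.angle(np.exp(3j*a).mean()))/3, abs(np.exp(3j*a).mean())
E
python3 - <<'E'
from h import *
o=arm.get_obs()
C={}
for n in('wrist','side','scene'):
    im=cv2.imread(f'pics/{n}0.png')[:,:,::-1]; c=cam(n,o); C[n]=c; m=red(im)
    for z in (90,100,110):
        s,p=ring(c,m,z); print(n,z,s.round(1),m.sum(),end=' ')
        if z==100: print('spokes',spokes(c,m,s[:2]),end='')
        print()
    h=cv2.cvtColor(im,cv2.COLOR_RGB2HSV); y=((h[...,0]>18)&(h[...,0]<32)&(h[...,1]>150)&(h[...,2]>120)).astype(np.uint8)
    nn,l,st,ce=cv2.connectedComponentsWithStats(y)
    hub=proj(c,[*s[:2],100])[0]
    for i in range(1,nn):
        if st[i,4]>15 and np.hypot(*(ce[i]-hub))<150: print('  yellow',st[i],ce[i].round(), cast(c,ce[i],97).round(1))
E
```

```text
wrist 90 [542.2  -8.2  72.3] 7599 
wrist 100 [546.9  -5.2  69.8] 7599 spokes (np.float64(34.935523633217116), np.float64(0.9754064147023715))
wrist 110 [551.6  -2.2  67.3] 7599 
  yellow [ 11 135  60  32 759] [ 32. 150.] [[461.2  44.9]]
  yellow [235 222  17  33 288] [244. 238.] [[642.1 -37.6]]
  yellow [224 227   5   8  18] [226. 231.] [[625.5 -30. ]]
  yellow [220 236   7  13  32] [223. 243.] [[622.2 -42.4]]
side 90 [554.    1.6  75.9] 453 
side 100 [542.7  -5.7  75.1] 453 spokes (np.float64(34.611841771392896), np.float64(0.8657892870690289))
side 110 [531.3 -13.   74.4] 453 
  yellow [ 274  150   52   37 1157] [301. 169.] [[836.8  74.4]]
  yellow [245 227  10  28 186] [249. 239.] [[409.7  11.4]]
scene 90 [550.9  17.7  52.4] 422 
scene 100 [557.2  20.1  51.9] 422 spokes (np.float64(15.641754143621029), np.float64(0.20410971453989818))
scene 110 [563.5  22.6  51.4] 422 
  yellow [300 181   7  18  55] [304. 187.] [[467.5  42.8]]
  yellow [133 185  11   8  43] [138. 189.] [[ 651.3 -400.3]]
```

Emit:
servo_tool([
  [-1,[0,0,0],0],
  [-1,[0,0,0],0],
  [-1,[0,0,0],0],
  [-1,[0,0,0],0],
  [-1,[0,0,0],0],
], newtons=20)

```text
clock: 0.78
tool_pos: [675.0, -0.0, 245.3]
orientation: [3.142, -0.0, 1.571]
contact_force: [-0.5, -0.8, 0.0]
gripper_width: 0.2
grasp_force: 0.0
```

```bash
sed -i "s/    p=cast(c,max(k,key=len)\[:,0\],z)/    k=max(k,key=len)[:,0]; hm=np.zeros_like(m); cv2.fillConvexPoly(hm,cv2.convexHull(k),1)\n    hc=cv2.findContours(hm,cv2.RETR_EXTERNAL,cv2.CHAIN_APPROX_NONE)[0][0][:,0]\n    p=cast(c,np.array([q for q in hc if m[max(q[1]-1,0):q[1]+2,max(q[0]-1,0):q[0]+2].any()]),z)/" h.py
python3 - <<'E'
from h import *
o=arm.get_obs()
for n in('wrist','side'):
    im=cv2.imread(f'pics/{n}0.png')[:,:,::-1]; c=cam(n,o); m=red(im)
    for z in (90,100,110):
        s,p=ring(c,m,z); print(n,z,s.round(1),spokes(c,m,s[:2],z))
E
```

```text
wrist 90 [543.2 -10.2  83.6] (np.float64(34.933462521693386), np.float64(0.9763439971476962))
wrist 100 [547.8  -7.1  80.6] (np.float64(34.91831777229742), np.float64(0.9779938546063806))
wrist 110 [552.5  -4.1  77.7] (np.float64(34.8984668503898), np.float64(0.9793594789516404))
side 90 [557.    3.3  80.8] (np.float64(34.81541854667813), np.float64(0.8382171954266909))
side 100 [545.6  -4.   80. ] (np.float64(34.92482988260253), np.float64(0.8429643466019363))
side 110 [534.2 -11.4  79.2] (np.float64(34.92444914031058), np.float64(0.8429605408494099))
```

The hub is at about (547,-6), the rim height checks at about 100 mm in both views, and the handle is at about 155° (angle falls as the wheel goes clockwise). I'll go above a point about 45° behind the handle.

Emit:
servo_tool([
  [-1,[-0.16,-0.99,0],0],
  [-1,[-0.16,-0.99,0],0],
  [-1,[-0.16,-0.99,0],0],
  [-1,[-0.16,-0.99,0],0],
  [-1,[-0.16,-0.99,0],0],
])

```text
clock: 1.4
tool_pos: [475.8, -32.2, 245.5]
orientation: [3.141, -0.0, 1.571]
contact_force: [0.3, 0.9, 0.7]
gripper_width: 0.0
grasp_force: 0.0
```

```bash
cat > look.py <<'E'
import sys
from h import *
o=arm.get_obs(); im=arm.grab_frame('wrist'); cv2.imwrite(f'pics/{sys.argv[1]}.png',im[:,:,::-1])
c=cam('wrist',o); m=red(im); s,p=ring(c,m); print(o['clock'],o['tool_pos'].round(1),o['contact_force'].round(1),s.round(1),'spokes',spokes(c,m,s[:2]),spokes(c,m,np.array([547,-6])))
E
python3 look.py w1
```

```text
1.4 [475.8 -32.2 245.5] [0.3 0.9 0.7] [548.6  -6.9  80.4] spokes (np.float64(35.0415038424582), np.float64(0.9770439087799995)) (np.float64(34.87964566552113), np.float64(0.9750610367776037))
```

View pics/w1.png

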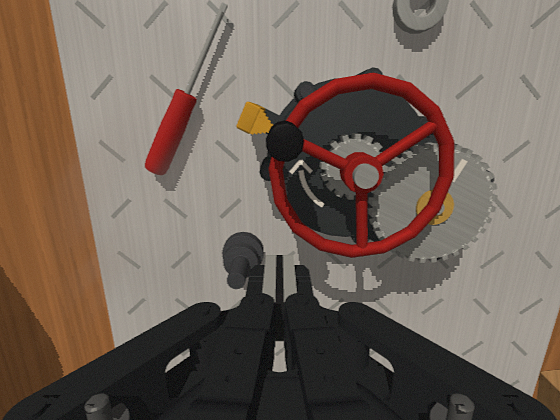

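The picture shows the handle at (285,142) on the pointer's line, the white arrow running clockwise, and the shut fingers about 29 mm wide at (280,275), clear of the handle. Going down.

Emit:
servo_tool([
  [-1,[0,0,0.55],0],
  [-1,[0,0,0.55],0],
  [-1,[0,0,0.55],0],
  [-1,[0,0,0.55],0],
  [-1,[0,0,0.55],0],
])

```text
clock: 2.08
tool_pos: [477.4, -32.0, 134.8]
orientation: [3.141, -0.0, 1.571]
contact_force: [-0.2, -0.0, -0.0]
gripper_width: -0.1
grasp_force: 0.0
```

```bash
python3 - <<'E'
import numpy as np
from scipy.optimize import brentq
H=np.array([548,-6.5]); P=lambda a:H+75*np.array([np.cos(np.radians(a)),np.sin(np.radians(a))])
def gap(l,h):
    d=np.maximum(abs(P(h+l)-P(h))-[14.5,11],0); return np.hypot(*d)-13
prev=None
for h in np.arange(155,-206,-18):
    l=brentq(gap,5,45,args=(h,)); p=P(h+l); print(h,round(l,1),p.round(1), '' if prev is None else ('row tx,ty',((p-prev)/200)[::-1].round(3))); prev=p
E
```

```text
155 19.1 [473.4   1.2] 
137 21.8 [478.1  20.7] ('row tx,ty', array([0.097, 0.023]))
119 23.9 [488.2  38.7] ('row tx,ty', array([0.09, 0.05]))
101 22.9 [506.2  55.8] ('row tx,ty', array([0.085, 0.09 ]))
83 21.2 [529.6  66.2] ('row tx,ty', array([0.052, 0.117]))
65 21.8 [552.2  68.4] ('row tx,ty', array([0.011, 0.113]))
47 23.8 [572.6  64.3] ('row tx,ty', array([-0.02 ,  0.102]))
29 23.2 [593.9  52.8] ('row tx,ty', array([-0.058,  0.106]))
11 19.7 [612.5  31.8] ('row tx,ty', array([-0.105,  0.093]))
-7 18.4 [621.5   8.4] ('row tx,ty', array([-0.117,  0.045]))
-25 19.1 [622.6 -14.2] ('row tx,ty', array([-0.113,  0.005]))
-43 21.8 [617.9 -33.7] ('row tx,ty', array([-0.097, -0.023]))
-61 23.9 [607.8 -51.7] ('row tx,ty', array([-0.09, -0.05]))
-79 22.9 [589.8 -68.8] ('row tx,ty', array([-0.085, -0.09 ]))
-97 21.2 [566.4 -79.2] ('row tx,ty', array([-0.052, -0.117]))
-115 21.8 [543.8 -81.4] ('row tx,ty', array([-0.011, -0.113]))
-133 23.8 [523.4 -77.3] ('row tx,ty', array([ 0.02 , -0.102]))
-151 23.2 [502.1 -65.8] ('row tx,ty', array([ 0.058, -0.106]))
-169 19.7 [483.5 -44.8] ('row tx,ty', array([ 0.105, -0.093]))
-187 18.4 [474.5 -21.4] ('row tx,ty', array([ 0.117, -0.045]))
-205 19.1 [473.4   1.2] ('row tx,ty', array([ 0.113, -0.005]))
```

Emit:
servo_tool([
  [-1,[0.14,-0.02,0],0],
  [-1,[0.14,-0.02,0],0],
  [-1,[0.14,-0.02,0],0],
  [-1,[0.14,-0.02,0],0],
  [-1,[0.14,-0.02,0],0],
])

```text
clock: 2.7
tool_pos: [473.2, -3.5, 135.7]
orientation: [3.141, -0.0, 1.571]
contact_force: [0.5, 0.4, -0.9]
gripper_width: -0.3
grasp_force: 0.0
```

Emit:
servo_tool([
  [-1,[0.1,0.01,0],0],
  [-1,[0.1,0.01,0],0],
  [-1,[0.1,0.02,0],0],
  [-1,[0.1,0.03,0],0],
  [-1,[0.1,0.03,0],0],
])

```text
clock: 3.32
tool_pos: [477.2, 16.0, 135.3]
orientation: [3.142, 0.0, 1.57]
contact_force: [0.1, -1.8, -0.3]
gripper_width: -0.1
grasp_force: 0.0
```

Emit:
servo_tool([
  [-1,[0.1,0.05,0],0],
  [-1,[0.1,0.05,0],0],
  [-1,[0.1,0.06,0],0],
  [-1,[0.1,0.07,0],0],
  [-1,[0.1,0.07,0],0],
])

```text
clock: 3.95
tool_pos: [489.3, 36.3, 135.4]
orientation: [3.141, 0.0, 1.571]
contact_force: [-0.6, -2.9, 0.5]
gripper_width: 0.4
grasp_force: 0.0
```

```bash
python3 look.py w2
```

```text
3.95 [489.3  36.3 135.4] [-0.6 -2.9  0.5] [548.8  -7.6  81. ] spokes (np.float64(2.7074343015791826), np.float64(0.9673077192953077)) (np.float64(0.4741526330763531), np.float64(0.966951160323922))
```

View pics/w2.png

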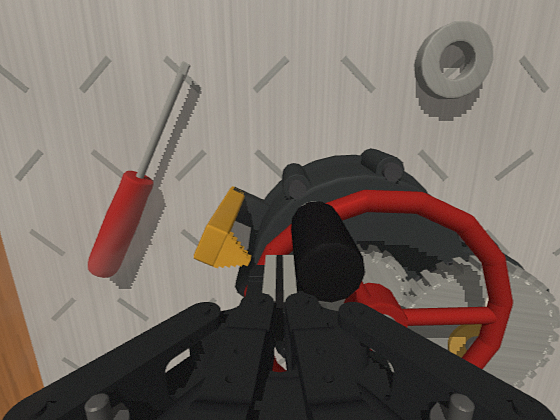

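The picture shows the fingers against the handle's rear side at (300,250), and the wheel following as predicted, with the handle near 121°. I'll keep pushing along the circle.

Emit:
servo_tool([
  [-1,[0.11,0.07,0],0],
  [-1,[0.1,0.08,0],0],
  [-1,[0.1,0.09,0],0],
  [-1,[0.09,0.09,0],0],
  [-1,[0.09,0.1,0],0],
])

```text
clock: 4.62
tool_pos: [506.7, 55.8, 135.5]
orientation: [3.141, -0.0, 1.571]
contact_force: [-1.1, -4.0, 4.9]
gripper_width: 0.2
grasp_force: 2.6
```

Emit:
servo_tool([
  [-1,[0.07,0.11,0],0],
  [-1,[0.06,0.12,0],0],
  [-1,[0.05,0.12,0],0],
  [-1,[0.05,0.12,0],0],
  [-1,[0.04,0.12,0],0],
])

```text
clock: 5.25
tool_pos: [529.9, 66.6, 135.2]
orientation: [-3.141, 0.0, 1.571]
contact_force: [-2.3, -2.6, 4.4]
gripper_width: -0.4
grasp_force: 2.4
```

Emit:
servo_tool([
  [-1,[0.03,0.11,0],0],
  [-1,[0.02,0.11,0],0],
  [-1,[0.01,0.11,0],0],
  [-1,[0,0.11,0],0],
  [-1,[-0.01,0.11,0],0],
])

```text
clock: 5.88
tool_pos: [551.9, 68.3, 135.2]
orientation: [-3.141, 0.0, 1.571]
contact_force: [-4.1, -3.0, 4.1]
gripper_width: 0.2
grasp_force: 2.7
```

Emit:
servo_tool([
  [-1,[-0.01,0.1,0],0],
  [-1,[-0.02,0.1,0],0],
  [-1,[-0.02,0.1,0],0],
  [-1,[-0.03,0.1,0],0],
  [-1,[-0.03,0.1,0],0],
])

```text
clock: 6.5
tool_pos: [572.2, 64.4, 135.3]
orientation: [3.141, -0.001, 1.571]
contact_force: [-2.6, -1.0, 4.4]
gripper_width: -0.1
grasp_force: 2.0
```

```bash
python3 look.py w3
```

```text
6.5 [572.2  64.4 135.3] [-2.6 -1.   4.4] [547.7  -5.5  79.3] spokes (np.float64(44.10805652996327), np.float64(0.9997356307996759)) (np.float64(43.75714422604967), np.float64(0.9993535239774389))
```

Emit:
servo_tool([
  [-1,[-0.04,0.11,0],0],
  [-1,[-0.05,0.11,0],0],
  [-1,[-0.06,0.11,0],0],
  [-1,[-0.07,0.11,0],0],
  [-1,[-0.08,0.1,0],0],
])

```text
clock: 7.18
tool_pos: [593.6, 51.9, 135.2]
orientation: [-3.141, -0.0, 1.571]
contact_force: [-2.1, 1.0, 1.8]
gripper_width: -0.1
grasp_force: 0.0
```

Emit:
servo_tool([
  [-1,[-0.09,0.1,0],0],
  [-1,[-0.1,0.1,0],0],
  [-1,[-0.1,0.1,0],0],
  [-1,[-0.11,0.08,0],0],
  [-1,[-0.12,0.07,0],0],
])

```text
clock: 7.8
tool_pos: [611.7, 31.0, 135.3]
orientation: [3.142, -0.0, 1.571]
contact_force: [-1.0, 2.2, -0.3]
gripper_width: -0.3
grasp_force: 0.0
```

Emit:
servo_tool([
  [-1,[-0.11,0.06,0],0],
  [-1,[-0.11,0.06,0],0],
  [-1,[-0.12,0.05,0],0],
  [-1,[-0.12,0.04,0],0],
  [-1,[-0.12,0.03,0],0],
])

```text
clock: 8.43
tool_pos: [621.3, 7.7, 135.4]
orientation: [3.141, -0.0, 1.571]
contact_force: [0.1, 2.2, 0.2]
gripper_width: 0.1
grasp_force: 0.2
```

Emit:
servo_tool([
  [-1,[-0.11,0.02,0],0],
  [-1,[-0.11,0.01,0],0],
  [-1,[-0.11,0.01,0],0],
  [-1,[-0.11,0,0],0],
  [-1,[-0.11,-0.01,0],0],
])

```text
clock: 9.05
tool_pos: [622.2, -14.2, 135.3]
orientation: [3.141, -0.0, 1.571]
contact_force: [-0.7, 2.5, -0.2]
gripper_width: 0.3
grasp_force: 0.0
```

```bash
python3 look.py w4
```

```text
9.05 [622.2 -14.2 135.3] [-0.7  2.5 -0.2] [547.4  -7.7  81.2] spokes (np.float64(-25.165284267942145), np.float64(0.9739545689774531)) (np.float64(-25.338382255401797), np.float64(0.9746926071976453))
```

View pics/w4.png

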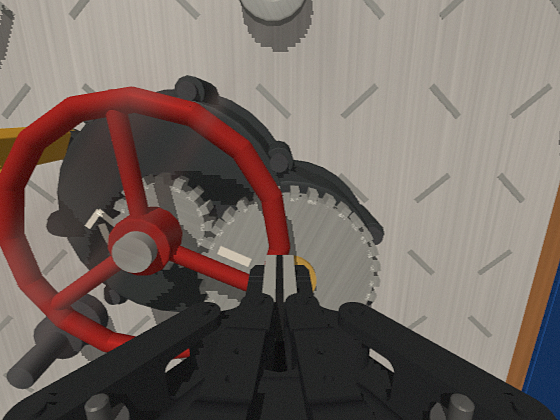

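The wheel stands as predicted: handle at -25°, hidden behind the fingers, whose tips are at (283,270) over the rim. That is half a turn done.

Emit:
servo_tool([
  [-1,[-0.1,-0.01,0],0],
  [-1,[-0.1,-0.01,0],0],
  [-1,[-0.1,-0.02,0],0],
  [-1,[-0.1,-0.03,0],0],
  [-1,[-0.1,-0.04,0],0],
])

```text
clock: 9.72
tool_pos: [618.0, -34.3, 135.5]
orientation: [3.141, 0.0, 1.571]
contact_force: [0.6, 2.9, 0.0]
gripper_width: 0.4
grasp_force: 0.0
```

Emit:
servo_tool([
  [-1,[-0.09,-0.04,0],0],
  [-1,[-0.09,-0.05,0],0],
  [-1,[-0.09,-0.05,0],0],
  [-1,[-0.09,-0.06,0],0],
  [-1,[-0.09,-0.06,0],0],
])

```text
clock: 10.35
tool_pos: [607.5, -51.8, 135.7]
orientation: [3.141, -0.001, 1.571]
contact_force: [-0.6, 3.3, 5.3]
gripper_width: -0.3
grasp_force: 2.0
```

Emit:
servo_tool([
  [-1,[-0.1,-0.07,0],0],
  [-1,[-0.09,-0.08,0],0],
  [-1,[-0.09,-0.09,0],0],
  [-1,[-0.08,-0.09,0],0],
  [-1,[-0.07,-0.1,0],0],
])

```text
clock: 10.98
tool_pos: [590.3, -68.7, 135.6]
orientation: [3.141, -0.001, 1.571]
contact_force: [0.7, 4.1, 5.1]
gripper_width: 0.2
grasp_force: 2.7
```

Emit:
servo_tool([
  [-1,[-0.07,-0.11,0],0],
  [-1,[-0.06,-0.12,0],0],
  [-1,[-0.05,-0.12,0],0],
  [-1,[-0.05,-0.12,0],0],
  [-1,[-0.04,-0.12,0],0],
])

```text
clock: 11.6
tool_pos: [566.4, -80.2, 135.3]
orientation: [3.141, 0.0, 1.571]
contact_force: [2.8, 3.3, 4.3]
gripper_width: 0.1
grasp_force: 2.3
```

Emit:
servo_tool([
  [-1,[-0.03,-0.11,0],0],
  [-1,[-0.02,-0.11,0],0],
  [-1,[-0.01,-0.11,0],0],
  [-1,[0,-0.11,0],0],
  [-1,[0.01,-0.11,0],0],
])

```text
clock: 12.22
tool_pos: [544.6, -81.9, 135.4]
orientation: [3.141, -0.0, 1.571]
contact_force: [3.6, 3.8, 3.6]
gripper_width: 0.1
grasp_force: 2.6
```

Emit:
servo_tool([
  [-1,[0.01,-0.1,0],0],
  [-1,[0.02,-0.1,0],0],
  [-1,[0.02,-0.1,0],0],
  [-1,[0.03,-0.1,0],0],
  [-1,[0.03,-0.1,0],0],
])

```text
clock: 12.85
tool_pos: [524.4, -77.9, 135.4]
orientation: [3.141, 0.0, 1.57]
contact_force: [4.1, 1.4, 4.4]
gripper_width: -0.2
grasp_force: 2.5
```

```bash
python3 look.py w5
```

```text
12.85 [524.4 -77.9 135.4] [4.1 1.4 4.4] [554.5 -10.7  75.1] spokes (np.float64(-10.592507189242681), np.float64(0.8454786852952658)) (np.float64(-10.590478439887024), np.float64(0.976143289444257))
```

Emit:
servo_tool([
  [-1,[0.04,-0.11,0],0],
  [-1,[0.05,-0.11,0],0],
  [-1,[0.06,-0.11,0],0],
  [-1,[0.07,-0.11,0],0],
  [-1,[0.08,-0.11,0],0],
])

```text
clock: 13.52
tool_pos: [501.9, -65.7, 135.0]
orientation: [-3.141, 0.0, 1.57]
contact_force: [2.3, -1.1, 0.7]
gripper_width: 0.1
grasp_force: 0.0
```

Emit:
servo_tool([
  [-1,[0.09,-0.1,0],0],
  [-1,[0.1,-0.1,0],0],
  [-1,[0.1,-0.1,0],0],
  [-1,[0.11,-0.09,0],0],
  [-1,[0.12,-0.08,0],0],
])

```text
clock: 14.15
tool_pos: [483.0, -44.6, 135.0]
orientation: [-3.14, 0.0, 1.571]
contact_force: [1.3, -1.6, 0.4]
gripper_width: -0.2
grasp_force: 0.0
```

Emit:
servo_tool([
  [-1,[0.1,-0.06,0],0],
  [-1,[0.1,-0.05,0],0],
  [-1,[0.1,-0.04,0],0],
  [-1,[0.1,-0.03,0],0],
  [-1,[0.08,-0.02,0],0],
])

```text
clock: 14.78
tool_pos: [475.8, -25.3, 135.3]
orientation: [3.142, -0.0, 1.571]
contact_force: [0.8, -1.8, 0.3]
gripper_width: 0.4
grasp_force: 0.0
```

```bash
python3 look.py w6
```

```text
14.775 [475.8 -25.3 135.3] [ 0.8 -1.8  0.3] [548.9  -7.6  81.2] spokes (np.float64(55.63816152585071), np.float64(0.9734511300783347)) (np.float64(55.18899877261739), np.float64(0.9719519046127418))
```

View pics/w6.png

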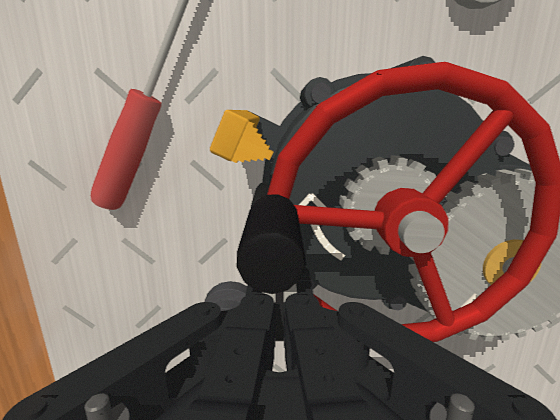

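The handle is now at 175.5°, with about 20° to go, and the pointer tip is visible at (272,155). I'll push slowly for 15° and measure the pointer's direction.

Emit:
servo_tool([
  [-1,[0.11,-0.03,0],0],
  [-1,[0.11,-0.02,0],0],
  [-1,[0.1,-0.01,0],0],
  [-1,[0.1,0,0],0],
  [-1,[0.08,0,0],0],
])

```text
clock: 15.45
tool_pos: [473.7, -5.3, 135.4]
orientation: [3.141, -0.0, 1.571]
contact_force: [1.9, -2.5, 0.5]
gripper_width: 0.1
grasp_force: 0.0
```

```bash
python3 look.py w7; python3 - <<'E'
from h import *
o=dict(tool_pos=np.array([475.8,-25.3,135.3]),orientation=np.array([3.1415,0,1.571])); c=cam('wrist',o)
p=cast(c,[272,155],95)[0]-[548.6,-7.2]; print(p,np.hypot(*p),np.degrees(np.arctan2(p[1],p[0])))
E
```

```text
15.45 [473.7  -5.3 135.4] [ 1.9 -2.5  0.5] [549.4  -7.3  81. ] spokes (np.float64(40.324930680038314), np.float64(0.9709213196914888)) (np.float64(39.605278186455486), np.float64(0.9690648618433148))
[-75.87454368  36.75666612] 84.30894900455239 154.15259468952328
```

Emit:
servo_tool([
  [-1,[0.05,0,0],0],
  [-1,[0.05,0,0],0],
  [-1,[0.04,0,0],0],
  [-1,[0.03,0,0],0],
  [-1,[0,0,0],0],
])

```text
clock: 16.12
tool_pos: [473.4, 1.4, 135.3]
orientation: [-3.142, -0.0, 1.571]
contact_force: [0.4, -2.1, 0.1]
gripper_width: -0.2
grasp_force: 0.0
```

```bash
python3 look.py w8
```

```text
16.125 [473.4   1.4 135.3] [ 0.4 -2.1  0.1] [549.6  -7.1  80.8] spokes (np.float64(34.434441401216624), np.float64(0.9695007017629299)) (np.float64(33.28001125481878), np.float64(0.9667430788999576))
```

The handle is at about 154.3° and the pointer at 154.2°. Backing straight off, then up.

Emit:
servo_tool([
  [-1,[-0.15,0,0],0],
  [-1,[-0.2,0,0],0],
  [-1,[-0.2,0,0],0],
  [-1,[-0.2,0,0],0],
  [-1,[-0.1,0,0],0],
])

```text
clock: 16.8
tool_pos: [473.4, -33.6, 135.3]
orientation: [3.142, 0.0, 1.57]
contact_force: [-0.2, -0.1, -0.2]
gripper_width: 0.2
grasp_force: 0.0
```

Emit:
servo_tool([
  [-1,[0,0,-0.5],0],
  [-1,[0,0,-0.6],0],
  [-1,[0,0,-0.6],0],
  [-1,[0,0,-0.6],0],
  [-1,[0,0,-0.4],0],
])

```text
clock: 17.42
tool_pos: [473.7, -32.8, 244.4]
orientation: [3.141, -0.0, 1.571]
contact_force: [0.3, 0.3, -0.3]
gripper_width: 0.1
grasp_force: 0.0
```

Emit:
servo_tool([
  [-1,[0,0,0],0],
  [-1,[0,0,0],0],
  [-1,[0,0,0],0],
  [-1,[0,0,0],0],
  [-1,[0,0,0],0],
])

```text
clock: 18.05
tool_pos: [473.3, -32.8, 243.0]
orientation: [-3.141, 0.0, 1.571]
contact_force: [-0.6, 0.2, -0.9]
gripper_width: 0.0
grasp_force: 0.0
```

```bash
python3 look.py w9
```

```text
18.05 [473.3 -32.8 243. ] [-0.6  0.2 -0.9] [548.6  -6.9  80.4] spokes (np.float64(33.96121529353066), np.float64(0.9774066488927541)) (np.float64(33.80395282482139), np.float64(0.9750434450771102))
```

View pics/w9.png

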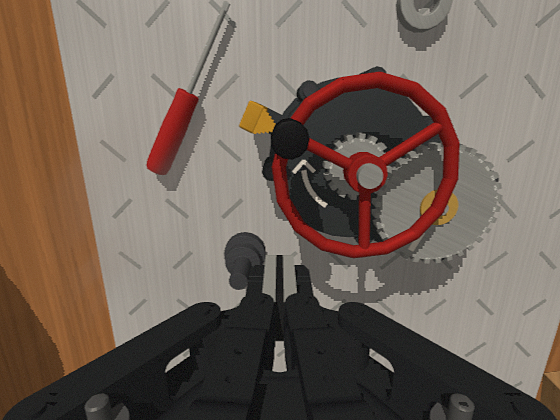

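The handle at (290,138) is back in line with the pointer at (258,118), 154.0° against 154.2°. The fingers are clear of the wheel, and the screwdriver, bearing and gear cluster look undisturbed. Handing in.

```bash
python3 -c "
from bench import arm
print(arm.job_done())"
```

```text
the job is handed in; nothing more can be done
None
```

I pushed the wheel one full turn clockwise and handed the job in: the handle measured about 154.0° against the pointer's 154.2°, the fingers finished clear above the wheel, and no verdict came back.

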